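Load a wine cork into the bench gauge and hold the test knob at its third click

ROBOT

A 6-joint arm with a two-finger parallel gripper is mounted at the origin on the work surface. World frame = base frame: x ahead of the robot, y to its left, z up, the work surface at z = 0. Lengths are in m, angles in degrees, forces in N, time in s.
With the tool pointing down it reaches from about 0.25 to 0.725 m from the base axis. Payload 9.7 kg.
Tool frame: the origin (TCP) lies midway between the tips of the shut fingers; the grasp point (between the pads) lies 19 mm behind it; x points along the fingers, y is the direction in which the jaws open and shut, and the axes are right-handed (so a half turn about x gives the same grasp; the last joint's range is limited). The gripper opens to 85 mm and grips with 20 to 120 N. Pads are 22 mm wide; open, the fingers measure 114 mm over their backs; the gripper's body (76 mm by 85 mm) begins 54 mm behind the grasp point. The pads swing forward as they close: fully open they stand 13 mm farther back than shut.
Start: joints at [-75.172, 4.979, 10.078, 95.1, 0, 90], TCP at [0.141, -0.532, 0.206] pointing down, gripper open.
Joint ranges: [-179.16, 179.16], [-48.56, 103.87], [-65.8, 70.77], [-126.05, 130.52], [-82.76, 87.17], [-180, 180]. Speed limits (degrees/s): [127.2, 127.2, 147.25, 180, 180, 180].

INTERFACE

Orientations are given as [roll, pitch, yaw] about the fixed x, y, z axes, in that order (R = Rz(yaw) Ry(pitch) Rx(roll)).
In Python, from workcell import bot, cams gives the robot as it stands.
- The arm moves only by the tool apply_moves, never from a script. Its argument "commands" is a list of rows, each a list of 5 numbers: the shift along the tool's x, y, z in m, then the turn about the tool's x in rad, then the opening, from -1 (shut) to 1 (fully open). In form: [[tx, ty, tz, roll, hand], ...]. A call has 1 to 12 rows; each row is the pose to reach, as a shift and turn from the pose measured when the call began, along the tool's axes at that moment; what a row does not reach only later rows make up. A row lasts 1/10 s, in which the tool goes at most 50 mm and 8.59 degrees, less where a joint would pass 70% of its speed; a pose out of reach is approached as far as the arm can. A call with a gripper value outside its range is refused whole. The fingers move at their own pace and stop on an object; "newtons" is the grip in N (left out, the last holds). Time passes only in rows, so rows that repeat a pose let the fingers close. It gives the time, the measured TCP pose, the force and the opening at its end, in the units of the state.
- bot.get_obs(): the state, without advancing time (a new reading comes with each control period).
- cams.camera(name): name is "scene" or "top" or "wrist"; returns a dict with "frame" (420x560x3 uint8, blue, green, red), "depth" (420x560 float32, m along the optical axis (not along the pixel's ray), 0 where there is no reading), "camera_matrix" (3x3 intrinsics, pixels), "R" (3x3) and "t" (3): a world point X has camera coordinates R X + t; the wrist camera has in their place "mount" (4x4, takes a point from camera to tool coordinates, whose origin is the TCP and whose axes are the tool frame's). Camera axes: x right, y down, z forward; pixel columns grow to the right and rows downward; lengths in m; the calibration is good to about 2 mm. A picture is of the moment at which its call begins: read the wrist's pose just before it.
- bot.job_done(): hands the job in, once; it reports no verdict.
Trained networks look in the newest picture that a camera, given by its name, has taken for a name from the list of things; names that differ only in an ending like _2 or _b are one class to them, and where a whole thing is asked for, a point or a joint stands for the part that bears it (a point fixed in the world has none). Each returns a list of dicts, best first, with "confidence" (0 to 1); they miss things now and then, are a little off and sometimes report something else, mostly with a low value. They report only what shows in the picture. A call takes as long as a camera call. They do not tell look-alikes from the thing itself.
- cams.spot_in(name, camera): "rect" ([left, top, right, bottom] in pixels, round what is visible of it).
The state is a dict: "time": time; "q": joint angles; "qd": joint speeds; "joint_efforts": joint torques, N m; "ee_pos": TCP position; "tcp_rot": TCP orientation; "wrist_force": force on the tool from outside, world axes, zero at the start; "torque": the same for the moment, N m; "opening": finger opening in m.
Only numpy, scipy, OpenCV 4.12 (cv2) and the standard library are available. Lean on these libraries where they do the work, as an engineer would, in place of code of your own. Each camera call takes 0.05 s, during which the arm holds its last target. There are 200 camera calls.

TASK

Stand the longer of the two loose wine corks end-down in the round well of the cork gauge, fully home, and let go of it. Then turn the gauge's spring-return knob clockwise (seen from above) three clicks from its home position, to the third stop and not on to the fourth, and finish still gripping the knob and holding it steady there, since it springs back when released. Leave the short cork, the tumbler and the wine bottle where they stand.

Things in the scene. Friction and masses are not known exactly. Their poses are not given: they have to be found in the camera images.
- long_cork: Loose natural cork, upright cylinder 24 mm in diameter and 49 mm long, about 20 g, standing on end on the bench. Origin: centre of its lower end; z along the cork, up.
- short_cork: Bystander: a cork of the same look and 24 mm diameter but only 34 mm long, standing on end. Origin: centre of its lower end. It and the long cork may stand in either order.
- gauge: Cork gauge fixed to the bench: dark grey steel block, 110 mm along its x, 220 mm along its y, 50 mm high, top face level. Origin: centre of its underside; z up. The well is at y = +62 mm and the knob's axis at y = -55 mm in its frame, both at x = 0. Five engraved marks beside the knob show home and the stops 1 to 4.
- well_mouth (a point): Centre of the well's mouth in the block's top face, 50 mm above the bench. Round hole 27 mm in diameter with a 3 mm chamfer and a thin bright line around it, 22 mm deep, flat floor; a seated long cork stands 27 mm proud.
- well_floor (a point): Centre of the well's floor, 28 mm above the bench; a seated cork's origin is here.
- knob: Black knob on a vertical axis: disc 44 mm across, 8 mm high, with an upright bar grip 14 mm thick, 44 mm long, 30 mm high, pinched from above across its thickness. Origin: on the axis under the disc, 56 mm above the bench; the bar's top is 94 mm above the bench. The bar runs along the knob's x axis (at home the gauge's x axis); a white line on its -x half is the pointer.
- knob_grip (a point): Point on the knob's axis, within the bar grip, 84 mm above the bench: the height at which to pinch it.
- index (a joint): Knob angle in rad, 0 at home (on its stop), growing clockwise from above. Clicks every 24 degrees: first 0.419, second 0.838, third 1.257, fourth 1.676; hard end 2.2. A return spring (0.10 N m at home, rising 0.10 N m per rad) drives it home when released; each click is a ripple of 0.07 N m in the torque. One grasp can make the whole turn to the third stop.
- tumbler: Bystander: glass tumbler, 72 mm across, 85 mm high, standing. Origin: centre of its underside.
- wine_bottle: Bystander: green wine bottle, 76 mm across, 300 mm high, standing. Origin: centre of its underside.
Mind the look-alikes: they are no part of the job. Leave any blue or turquoise look-alike of the long_cork alone.

How it is judged:
By the outcome, as a careful person would: the job done as asked, in the order asked, and still so for the second after the job is handed in, while the arm keeps its last pose, push and grip.
It also fails if it takes over 59 s, if anything falls off the work surface, if the arm or the gripper's body presses on something with over 40 N, if the wrist force passes 120 N, or if a joint passes its speed limit or range.

## Working session

There is one attempt and no reset: what is moved stays moved. The work goes in short steps, Python scripts to look and compute and a tool call to move; the robot and the scene stay as the last step left them, time stands still between calls to the robot, and variables do not carry over. Pictures are saved under pics/ and viewed, about 8 in all and at most 12, crops included, and the job is handed in when it is done.

Besides the shell and the picture viewer there is one more tool, called after ">>>" in YAML: its name, and indented under it one key for each argument. apply_moves: Moves the arm, as the interface text tells. Its arguments: {"type":"object","properties":{"commands":{"type":"array"},"newtons":{"type":"number"}},"required":["commands"]}

```bash
mkdir -p pics; cat > h.py <<'E'
import numpy as np, cv2
from workcell import bot, cams
def world(c,u,v,d):
    K=c["camera_matrix"]; p=np.array([(u-K[0,2])/K[0,0]*d,(v-K[1,2])/K[1,1]*d,d])
    return c["R"].T@(p-c["t"])
def cloud(c):
    K=c["camera_matrix"]; d=c["depth"]; v,u=np.indices(d.shape)
    p=np.stack([(u-K[0,2])/K[0,0]*d,(v-K[1,2])/K[1,1]*d,d],-1)
    return (p-c["t"])@c["R"]
E
python3 - <<'E'
from h import *
print(bot.get_obs())
ims=[]
for n in ["top","scene"]:
    c=cams.camera(n); cv2.imwrite(f"pics/{n}0.png",c["frame"])
    P=cloud(c); np.savez(f"{n}0.npz",P=P,f=c["frame"],d=c["depth"])
    for o in ["long_cork","short_cork","gauge","knob","tumbler","wine_bottle","well_mouth"]:
        try:r=cams.spot_in(o,n)
        except Exception as e: print(o,e);continue
        for k in r[:3]:
            l,t,R,b=map(int,k["rect"]); q=P[(t+b)//2,(l+R)//2]
            print(n,o,round(k["confidence"],2),[l,t,R,b],q.round(3))
E
```

```text
{'time': 0.0, 'q': array([-7.51719367e+01,  5.01107580e+00,  1.00334870e+01,  9.51000307e+01,
        1.87070309e-03,  9.00000569e+01]), 'qd': array([ 0.05012099,  0.00105321,  0.0028435 ,  0.07551224, -0.06453397,
        0.02990319]), 'joint_efforts': array([-1.98993410e-03, -5.20390499e+01,  4.64804614e+01,  1.61943171e-02,
       -6.88746945e-05,  1.19873800e-05]), 'ee_pos': array([ 0.14069556, -0.53141762,  0.20547467]), 'tcp_rot': array([-91.38055746,  89.92235797, 103.44744764]), 'wrist_force': array([-0.04942792,  0.78701326,  0.65982669]), 'torque': array([-0.00780814,  0.07576088,  0.00226394]), 'opening': 0.08550316821021325}
top long_cork 0.47 [252, 217, 264, 228] [0.591 0.162 0.053]
top long_cork 0.45 [227, 198, 241, 213] [0.63  0.216 0.05 ]
top short_cork 0.23 [433, 222, 455, 246] [ 0.559 -0.236  0.088]
top gauge 0.61 [362, 209, 467, 262] [ 0.56  -0.185  0.053]
top knob 0.59 [432, 224, 454, 241] [ 0.563 -0.235  0.086]
top tumbler 0.73 [273, 124, 309, 164] [0.787 0.084 0.008]
top wine_bottle 0.6 [58, 222, 155, 268] [0.531 0.424 0.214]
top well_mouth 0.81 [359, 207, 466, 262] [ 0.563 -0.181  0.052]
scene long_cork 0.8 [266, 208, 277, 229] [0.593 0.154 0.036]
scene long_cork 0.65 [299, 208, 310, 235] [0.643 0.204 0.034]
scene long_cork 0.64 [279, 188, 294, 216] [0.569 0.216 0.035]
scene short_cork 0.69 [280, 172, 291, 187] [0.483 0.282 0.024]
scene gauge 0.78 [39, 235, 182, 346] [ 0.59  -0.198  0.052]
scene knob 0.7 [61, 265, 92, 302] [ 0.58  -0.244  0.092]
scene tumbler 0.93 [284, 248, 324, 303] [0.799 0.066 0.084]
scene wine_bottle 0.9 [333, 53, 368, 179] [0.554 0.414 0.175]
scene well_mouth 0.69 [38, 233, 181, 347] [ 0.587 -0.199  0.05 ]
```

View pics/top0.png

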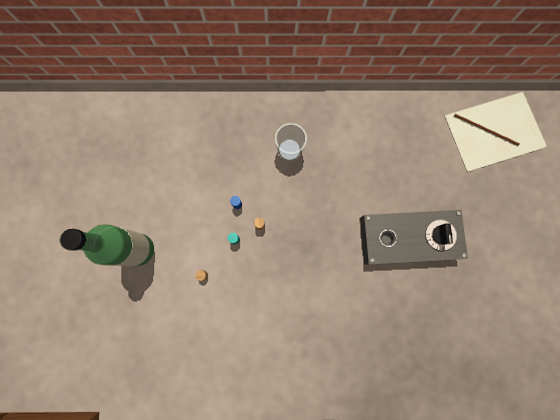

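View pics/scene0.png

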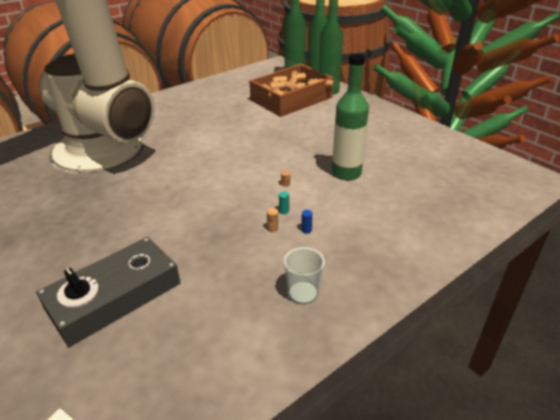

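The top view shows the long cork at (259,223), turquoise at (233,239), blue at (236,202) and the short cork at (201,275). The well is at (388,238) and the knob at (441,235). The scene view agrees with this, and the tumbler and bottle stand clear.

```bash
python3 - <<'E'
from h import *
from scipy.spatial.transform import Rotation as Ro
z=np.load("top0.npz");P=z["P"];f=z["f"]
for n,(x,y) in dict(long=(.59,.16),short=(.483,.282),blue=(.63,.216),turq=(.569,.216)).items():
  for cam in ["top","scene"]:
    Q=np.load(cam+"0.npz")["P"]
    m=(np.hypot(Q[...,0]-x,Q[...,1]-y)<.03)&(Q[...,2]>.012)
    q=Q[m]; h=np.percentile(q[:,2],97); t=q[q[:,2]>h-.006]
    print(n,cam,len(q),"h",h.round(3),"top c",((t.max(0)+t.min(0))/2).round(4),t.mean(0).round(4))
# gauge top
m=((abs(P[...,2]-.05)<.008)&(P[...,1]<-.03)&(P[...,1]>-.35)&(P[...,0]>.4)&(P[...,0]<.7)).astype(np.uint8)
r=cv2.minAreaRect(P[m>0][:,:2].astype(np.float32)); print("gauge",r, P[m>0][:,2].mean())
k=P[(P[...,2]>.08)&(P[...,1]<-.15)&(P[...,1]>-.3)&(P[...,0]>.5)&(P[...,0]<.62)]; print("bar",len(k),k.mean(0),cv2.minAreaRect(k[:,:2].astype(np.float32)))
print("ring centre px world",[P[v,u].round(4) for u,v in((379,238),(397,238),(388,229),(388,247))])
R=Ro.from_euler("xyz",bot.get_obs()["tcp_rot"],degrees=True).as_matrix();print(R.round(3))
cv2.imwrite("pics/g.png",cv2.resize(f[195:275,350:480],None,fx=6,fy=6,interpolation=cv2.INTER_CUBIC))
E
```

```text
long top 107 h 0.052 top c [0.5906 0.1607 0.0499] [0.5904 0.1607 0.0495]
long scene 214 h 0.051 top c [0.5902 0.16   0.0493] [0.5911 0.1594 0.0496]
short top 105 h 0.037 top c [0.4745 0.2913 0.0348] [0.4747 0.2915 0.0347]
short scene 118 h 0.036 top c [0.4734 0.2902 0.0336] [0.4749 0.2902 0.034 ]
blue top 115 h 0.052 top c [0.641  0.2148 0.0498] [0.6405 0.2148 0.0497]
blue scene 210 h 0.051 top c [0.6386 0.2145 0.049 ] [0.6403 0.2136 0.0493]
turq top 106 h 0.052 top c [0.5574 0.2194 0.0495] [0.557  0.2194 0.0493]
turq scene 198 h 0.051 top c [0.557  0.22   0.0489] [0.5576 0.2184 0.0494]
gauge ((0.557610809803009, -0.1878800094127655), (0.11020437628030777, 0.221726194024086), 2.801220655441284) 0.05093230104288876
bar 188 [ 0.55939822 -0.24010889  0.09168996] ((0.5601685643196106, -0.2416285127401352), (0.044187694787979126, 0.01470409519970417), 2.128077745437622)
ring centre px world [array([ 0.5543, -0.1069,  0.0514]), array([ 0.5541, -0.147 ,  0.0512]), array([ 0.5742, -0.1278,  0.0519]), array([ 0.5343, -0.126 ,  0.0512])]
[[-0.     0.256 -0.967]
 [ 0.    -0.967 -0.256]
 [-1.    -0.     0.   ]]
```

View pics/g.png

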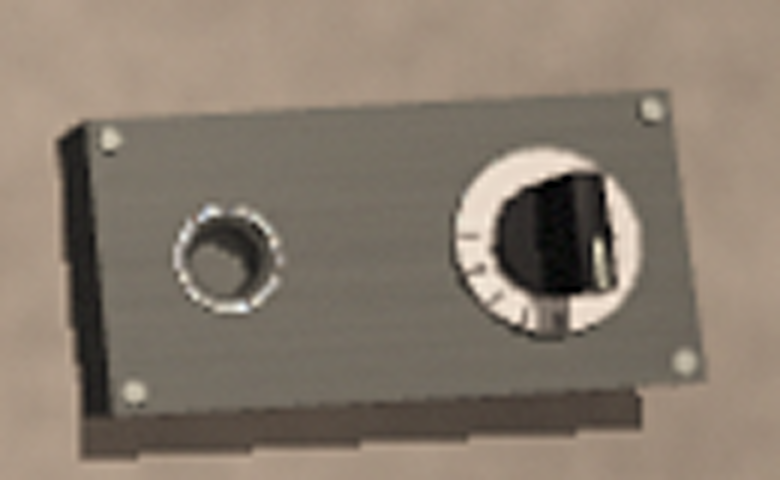

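The crop shows the well ring at left and the knob at right. The pointer's white line faces down (gauge −x), which is home. Estimates from this:

| Item | Estimate |
|---|---|
| Long cork | (0.590, 0.160) |
| Well | (0.5546, −0.126) |
| Knob | (0.560, −0.243) |
| Gauge yaw | 2.8° |

I'll go above the cork with the jaws at about −7°, clear of the neighbouring corks.

>>> apply_moves:
  commands:
    - [0.04, -0.554, -0.612, -1.19, 0.3]
    - [0.04, -0.554, -0.612, -1.19, 0.3]
    - [0.04, -0.554, -0.612, -1.19, 0.3]
    - [0.04, -0.554, -0.612, -1.19, 0.3]
    - [0.04, -0.554, -0.612, -1.19, 0.3]
    - [0.04, -0.554, -0.612, -1.19, 0.3]
    - [0.04, -0.554, -0.612, -1.19, 0.3]
    - [0.04, -0.554, -0.612, -1.19, 0.3]
    - [0.04, -0.554, -0.612, -1.19, 0.3]
    - [0.04, -0.554, -0.612, -1.19, 0.3]
    - [0.04, -0.554, -0.612, -1.19, 0.3]
    - [0.04, -0.554, -0.612, -1.19, 0.3]
  newtons: 30

```text
time: 2.0
ee_pos: [0.4681, -0.0271, 0.1774]
tcp_rot: [87.4, 89.9, -9.6]
wrist_force: [0.9, -0.9, 0.0]
opening: 0.0555
```

```bash
cat >> h.py <<'E'
from scipy.spatial.transform import Rotation as Ro
def rel(x,y,z,yaw=None):
    "shift & roll in tool axes to reach TCP x,y,z with jaw angle yaw (deg)"
    o=bot.get_obs(); R=Ro.from_euler("xyz",o["tcp_rot"],degrees=True).as_matrix()
    a=np.degrees(np.arctan2(R[1,1],R[0,1]))
    s=R.T@(np.array([x,y,z])-o["ee_pos"])
    print("t",round(o["time"],2),"pos",o["ee_pos"].round(4),"jaw",a.round(2),"q",o["q"].round(1),"F",o["wrist_force"].round(1),"T",o["torque"].round(2),"open",round(o["opening"],4))
    print("down",R[:,0].round(3),"shift",s.round(4),"roll",None if yaw is None else round(-np.radians(yaw-a),3))
E
python3 -c "
from h import *
rel(.5905,.1605,.165,-7)"
```

```text
t 2.0 pos [ 0.4681 -0.0271  0.1774] jaw -6.97 q [-3.3 -6.7 -4.6 92.  -0.  93.7] F [ 0.9 -0.9  0. ] T [-0.1  -0.05 -0.04] open 0.0555
down [ 0.001 -0.    -1.   ] shift [ 0.0124  0.0987 -0.201 ] roll 0.001
```

>>> apply_moves:
  commands:
    - [0.012, 0.0987, -0.201, 0, 0.3]
    - [0.012, 0.0987, -0.201, 0, 0.3]
    - [0.012, 0.0987, -0.201, 0, 0.3]
    - [0.012, 0.0987, -0.201, 0, 0.3]
    - [0.012, 0.0987, -0.201, 0, 0.3]
    - [0.012, 0.0987, -0.201, 0, 0.3]
    - [0.012, 0.0987, -0.201, 0, 0.3]

```text
time: 2.7
ee_pos: [0.5903, 0.1608, 0.1649]
tcp_rot: [-7.3, 90.0, -104.2]
wrist_force: [-0.3, -0.8, 0.6]
opening: 0.0554
```

```bash
cat >> h.py <<'E'
def wristcloud(save=None):
    o=bot.get_obs(); c=cams.camera("wrist"); M=c["mount"]; K=c["camera_matrix"]; d=c["depth"]; v,u=np.indices(d.shape)
    p=np.stack([(u-K[0,2])/K[0,0]*d,(v-K[1,2])/K[1,1]*d,d],-1)
    R=Ro.from_euler("xyz",o["tcp_rot"],degrees=True).as_matrix()
    W=(p@M[:3,:3].T+M[:3,3])@R.T+o["ee_pos"]; W[d==0]=np.nan
    if save: cv2.imwrite("pics/"+save,c["frame"])
    return W,c["frame"]
E
python3 - <<'E'
from h import *
W,f=wristcloud("w1.png")
m=(np.hypot(W[...,0]-.5905,W[...,1]-.1605)<.03)&(W[...,2]>.042)&(W[...,2]<.06)
q=W[m]; print(len(q),((q.max(0)+q.min(0))/2).round(4),q.mean(0).round(4),q.min(0),q.max(0))
rel(.5905,.1605,.026,-7)
E
```

```text
473 [0.5878 0.1612 0.0469] [0.5879 0.1617 0.0491] [0.57629916 0.14961117 0.04240666] [0.59939579 0.17283666 0.05140054]
t 2.75 pos [0.5902 0.1602 0.1654] jaw -6.96 q [ 15.2  12.9  14.5  91.5  -0.  112.2] F [-0.9 -0.5 -0.3] T [-0.01  0.    0.  ] open 0.0556
down [ 0. -0. -1.] shift [ 0.1394  0.0002 -0.0004] roll 0.001
```

View pics/w1.png

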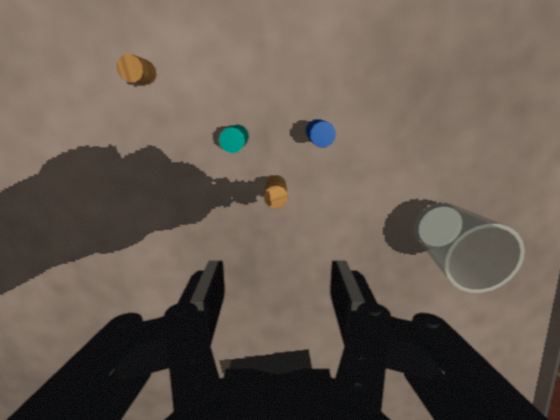

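Wrist view: the long cork is at (276,196), centred between the fingertips, with blue and turquoise clear of the finger paths. Going down to grip it.

>>> apply_moves:
  commands:
    - [0.05, -0.001, -0.001, 0, 0.3]
    - [0.1, -0.001, -0.001, 0, 0.3]
    - [0.12, -0.001, -0.001, 0, 0.3]
    - [0.139, -0.001, -0.001, 0, 0.3]
    - [0.139, -0.001, -0.001, 0, 0.3]
    - [0.139, -0.001, -0.001, 0, -1]
    - [0.139, -0.001, -0.001, 0, -1]
    - [0.139, -0.001, -0.001, 0, -1]
    - [0.139, -0.001, -0.001, 0, -1]
    - [0.139, -0.001, -0.001, 0, -1]
    - [0.139, -0.001, -0.001, 0, -1]
  newtons: 30

```text
time: 3.85
ee_pos: [0.5895, 0.1612, 0.0265]
tcp_rot: [60.9, 90.0, -36.0]
wrist_force: [-0.1, -0.3, 1.1]
opening: 0.0001
```

```bash
python3 -c "
from h import *
rel(.5546,-.126,.13,-7)"
```

```text
t 3.85 pos [0.5895 0.1612 0.0265] jaw -6.96 q [ 1.530e+01  1.350e+01 -1.000e-01  7.630e+01 -0.000e+00  1.123e+02] F [-0.1 -0.3  1.1] T [0.02 0.02 0.01] open 0.0001
down [ 0.001 -0.    -1.   ] shift [-0.1034  0.0003  0.2894] roll 0.001
```

The fingers closed to zero, so the cork was missed. Looking.

```bash
python3 - <<'E'
from h import *
W,f=wristcloud("w2.png")
c=cams.camera("top"); P=cloud(c); s=cams.camera("scene"); Q=cloud(s)
for X in (P,Q):
  m=(np.hypot(X[...,0]-.59,X[...,1]-.16)<.06)&(X[...,2]>.012); print(m.sum())
a=cv2.resize(c["frame"][150:310,170:330],(400,400)); b=cv2.resize(s["frame"][110:270,190:350],(400,400))
cv2.imwrite("pics/m2.png",np.vstack([np.hstack([a,b])]))
E
```

```text
9142
9951
```

View pics/w2.png

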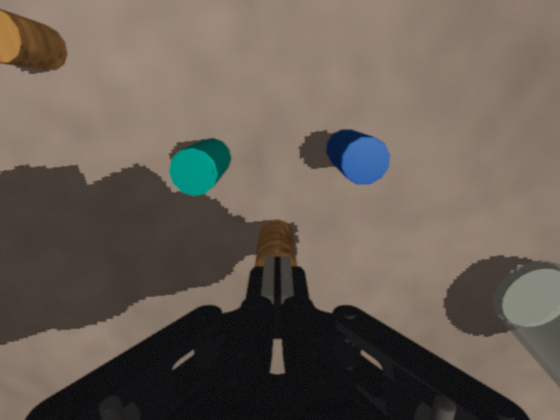

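View pics/m2.png

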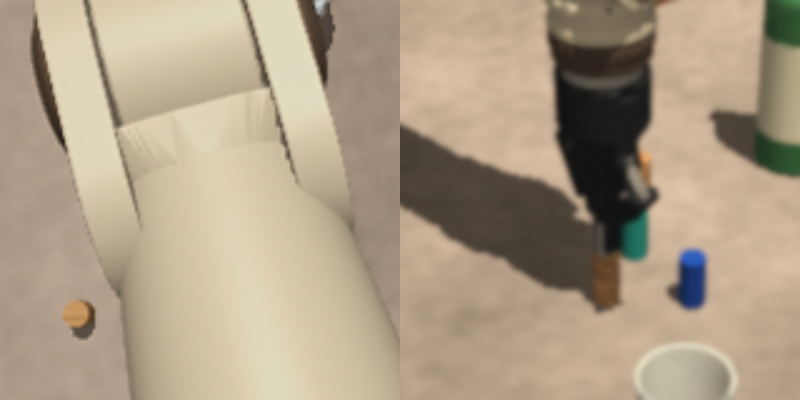

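In the wrist view the shut fingertips at (277,260) overlap the cork at (276,240). The crop shows the cork still upright and nearly unmoved just by the tips. I'll locate both by depth.

```bash
python3 - <<'E'
from h import *
W,f=wristcloud(); c=cams.camera("wrist")
o=bot.get_obs(); M=c["mount"];K=c["camera_matrix"]; print(M.round(3),K.round(1))
for p in([0,0,0],[-.019,0,0]):
  x=np.linalg.inv(M)@np.r_[p,1]; print("tcp px",(K@x[:3]/x[2])[:2].round(0),x[2].round(3))
for v in range(220,330,8): print(v,[W[v,u].round(3).tolist() for u in(266,276,286)])
s=cams.camera("scene");Q=cloud(s)
for v in range(190,236,4): print(v,[(Q[v,u].round(3).tolist(),s["frame"][v,u].tolist()) for u in(269,272,275)])
E
```

```text
[[-0.    -0.326  0.945 -0.168]
 [ 1.     0.     0.    -0.001]
 [-0.     0.945  0.326 -0.084]
 [ 0.     0.     0.     1.   ]] [[303.3   0.  277. ]
 [  0.  303.3 209.5]
 [  0.    0.    1. ]]
tcp px [278. 250.] 0.187
tcp px [278. 266.] 0.169
220 [[0.583, 0.172, 0.001], [0.59, 0.172, 0.004], [0.596, 0.171, 0.001]]
228 [[0.583, 0.171, 0.013], [0.59, 0.172, 0.017], [0.596, 0.169, 0.013]]
236 [[0.583, 0.171, 0.026], [0.59, 0.172, 0.03], [0.595, 0.17, 0.026]]
244 [[0.584, 0.172, 0.039], [0.59, 0.172, 0.041], [0.595, 0.17, 0.037]]
252 [[0.584, 0.171, 0.048], [0.59, 0.172, 0.05], [0.595, 0.17, 0.048]]
260 [[0.585, 0.173, 0.059], [0.59, 0.173, 0.06], [0.595, 0.172, 0.06]]
268 [[0.585, 0.173, 0.067], [0.59, 0.173, 0.069], [0.595, 0.172, 0.068]]
276 [[0.585, 0.173, 0.075], [0.59, 0.173, 0.075], [0.594, 0.172, 0.075]]
284 [[0.586, 0.173, 0.081], [0.59, 0.173, 0.082], [0.594, 0.172, 0.082]]
292 [[0.586, 0.172, 0.086], [0.59, 0.173, 0.087], [0.594, 0.172, 0.087]]
300 [[0.586, 0.174, 0.094], [0.59, 0.17, 0.089], [0.594, 0.173, 0.094]]
308 [[0.586, 0.175, 0.1], [0.589, 0.167, 0.09], [0.594, 0.173, 0.0
[... 919 characters left out ...]
([0.597, 0.154, 0.049], [43, 67, 95]), ([0.602, 0.159, 0.05], [45, 71, 102])]
218 [([0.593, 0.149, 0.038], [40, 66, 94]), ([0.598, 0.153, 0.04], [44, 72, 105]), ([0.601, 0.159, 0.038], [44, 72, 102])]
222 [([0.592, 0.149, 0.027], [44, 71, 105]), ([0.598, 0.153, 0.029], [42, 71, 103]), ([0.601, 0.158, 0.028], [45, 72, 103])]
226 [([0.592, 0.149, 0.016], [42, 71, 102]), ([0.598, 0.153, 0.018], [45, 75, 109]), ([0.6, 0.159, 0.016], [44, 71, 103])]
230 [([0.592, 0.149, 0.005], [44, 67, 95]), ([0.597, 0.154, 0.005], [44, 72, 104]), ([0.603, 0.157, 0.008], [45, 72, 103])]
234 [([0.599, 0.143, 0.002], [84, 99, 114]), ([0.605, 0.147, 0.003], [113, 133, 154]), ([0.606, 0.154, -0.0], [132, 154, 178])]
```

Cork's at (0.589, 0.160) with its top at z ≈ 0.05, and the visible fingertips end at about 0.055, though the reported TCP is at 0.0265. I'll raise the arm with the fingers shut and measure where the tips really are.

>>> apply_moves:
  commands:
    - [-0.05, 0, 0, 0, -1]
    - [-0.06, 0, 0, 0, -1]
    - [-0.06, 0, 0, 0, -1]
    - [-0.06, 0, 0, 0, -1]

```text
time: 4.55
ee_pos: [0.5893, 0.1612, 0.0856]
tcp_rot: [13.5, 90.0, -83.5]
wrist_force: [-0.1, 0.1, -0.3]
opening: 0.0004
```

```bash
python3 - <<'E'
from h import *
rel(.589,.161,.0,-7)
W,f=wristcloud("w3.png"); s=cams.camera("scene");Q=cloud(s)
def rep(n,X,x0=.589,y0=.161):
  m=(abs(X[...,0]-x0)<.016)&(abs(X[...,1]-y0)<.016)
  h,e=np.histogram(X[m][:,2],bins=np.arange(0,.2,.01)); print(n,dict(zip(e[:-1].round(2),h)))
  q=X[m&(X[...,2]>.06)]; print("lowest",np.percentile(q[:,2],[0,1,5]).round(4)); 
  q=X[m&(X[...,2]<.06)&(X[...,2]>.044)]; print(q.mean(0), q.min(0),q.max(0))
rep("wrist",W);rep("scene",Q)
cv2.imwrite("pics/m3.png",np.hstack([f[100:340,160:400],cv2.resize(s["frame"][150:250,220:320],(240,240))]))
E
```

```text
t 4.55 pos [0.5893 0.1612 0.0856] jaw -6.96 q [ 15.3  12.6   5.3  82.7  -0.  112.3] F [-0.1  0.1 -0.3] T [0.03 0.02 0.03] open 0.0004
down [ 0.    -0.001 -1.   ] shift [ 0.0856 -0.0003  0.0002] roll 0.001
wrist {np.float64(0.0): np.int64(467), np.float64(0.01): np.int64(92), np.float64(0.02): np.int64(107), np.float64(0.03): np.int64(114), np.float64(0.04): np.int64(736), np.float64(0.05): np.int64(131), np.float64(0.06): np.int64(0), np.float64(0.07): np.int64(0), np.float64(0.08): np.int64(0), np.float64(0.09): np.int64(0), np.float64(0.1): np.int64(0), np.float64(0.11): np.int64(154), np.float64(0.12): np.int64(575), np.float64(0.13): np.int64(717), np.float64(0.14): np.int64(942), np.float64(0.15): np.int64(1231), np.float64(0.16): np.int64(1598), np.float64(0.17): np.int64(402), np.float64(0.18): np.int64(833)}
lowest [0.1145 0.1186 0.125 ]
[0.58802832 0.16180328 0.04922765] [0.57643577 0.14945804 0.04415271] [0.5995384  0.1727168  0.05143254]
scene {np.float64(0.0): np.int64(75), np.float64(0.01): np.int64(43), np.float64(0.02): np.int64(44), np.float64(0.03): np.int64(39), np.float64(0.04): np.int64(71), np.float64(0.05): np.int64(25), np.float64(0.06): np.int64(0), np.float64(0.07): np.int64(0), np.float64(0.08): np.int64(0), np.float64(0.09): np.int64(0), np.float64(0.1): np.int64(0), np.float64(0.11): np.int64(25), np.float64(0.12): np.int64(53), np.float64(0.13): np.int64(52), np.float64(0.14): np.int64(39), np.float64(0.15): np.int64(37), np.float64(0.16): np.int64(47), np.float64(0.17): np.int64(36), np.float64(0.18): np.int64(34)}
lowest [0.1117 0.1129 0.1191]
[0.59078995 0.15914833 0.04871783] [0.57749238 0.14811674 0.04407734] [0.60180865 0.17154428 0.05211952]
```

View pics/m3.png

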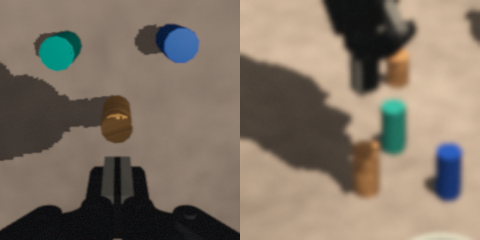

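The picture shows the cork still standing at (117,120), with the tips above it. Both cameras put the shut tips at z ≈ 0.114 while the reported TCP is 0.0856. So the real tips sit about 28 mm behind the reported TCP, and I'll correct for that. Opening, going down and gripping.

>>> apply_moves:
  commands:
    - [0, 0, 0, 0, 0.3]
    - [0, 0, 0, 0, 0.3]
    - [0, 0, 0, 0, 0.3]
    - [0, 0, 0, 0, 0.3]
    - [0, 0, 0, 0, 0.3]
    - [0.03, 0, 0.0005, 0, 0.3]
    - [0.06, 0, 0.0005, 0, 0.3]
    - [0.088, 0, 0.0005, 0, 0.3]
    - [0.088, 0, 0.0005, 0, 0.3]

```text
time: 5.55
ee_pos: [0.5859, 0.1597, -0.0073]
tcp_rot: [-63.8, 89.5, -160.8]
wrist_force: [-0.9, -0.2, 0.0]
opening: 0.0556
```

>>> apply_moves:
  commands:
    - [0, 0, 0, 0, -1]
    - [0, 0, 0, 0, -1]
    - [0, 0, 0, 0, -1]
    - [0, 0, 0, 0, -1]
    - [0, 0, 0, 0, -1]
    - [0, 0, 0, 0, -1]
  newtons: 30

```text
time: 6.15
ee_pos: [0.5868, 0.16, -0.0057]
tcp_rot: [-61.7, 89.7, -158.7]
wrist_force: [0.4, 0.1, 6.4]
opening: 0.0231
```

```bash
python3 -c "
from h import *
rel(.5546,-.126,.11,-7)"
```

```text
t 6.15 pos [ 0.5868  0.16   -0.0057] jaw -6.97 q [ 15.3  14.4  -2.7  73.2  -0.  112.2] F [0.4 0.1 6.4] T [ 0.04  0.04 -0.01] open 0.0231
down [-0.005 -0.002 -1.   ] shift [-0.1149  0.0021  0.2881] roll 0.001
```

Gripped at 23 mm. Lifting and carrying it to above the well.

>>> apply_moves:
  commands:
    - [-0.04, 0, 0, 0, -1]
    - [-0.08, 0, 0, 0, -1]
    - [-0.115, 0, 0, 0, -1]
    - [-0.115, 0.001, 0.05, 0, -1]
    - [-0.115, 0.001, 0.1, 0, -1]
    - [-0.115, 0.001, 0.15, 0, -1]
    - [-0.115, 0.002, 0.2, 0, -1]
    - [-0.115, 0.002, 0.25, 0, -1]
    - [-0.115, 0.002, 0.288, 0, -1]
    - [-0.115, 0.002, 0.288, 0, -1]
    - [-0.115, 0.002, 0.288, 0, -1]
    - [-0.115, 0.002, 0.288, 0, -1]

```text
time: 7.35
ee_pos: [0.5547, -0.1252, 0.1102]
tcp_rot: [-62.7, 89.7, -159.7]
wrist_force: [1.3, -0.5, 0.2]
opening: 0.023
```

```bash
python3 - <<'E'
from h import *
rel(.5546,-.126,.08,-7)
W,f=wristcloud("w4.png"); s=cams.camera("scene");Q=cloud(s); cv2.imwrite("pics/s4.png",s["frame"])
hsv=lambda f:cv2.cvtColor(f,cv2.COLOR_BGR2HSV)
for n,X,F in(("w",W,f),("s",Q,s["frame"])):
  H=hsv(F); m=(H[...,0]<25)&(H[...,1]>100)&(X[...,2]>.06)&(abs(X[...,1]+.126)<.05)&(abs(X[...,0]-.5546)<.05)
  q=X[m]; print(n,len(q))
  if len(q): print(q.min(0).round(4),q.max(0).round(4),q.mean(0).round(4))
  for lo in np.arange(.09,.16,.01):
    r=q[(q[:,2]>lo)&(q[:,2]<lo+.01)]
    if len(r)>3: print(lo.round(2),len(r),np.percentile(r,3,0).round(4),np.percentile(r,97,0).round(4))
k=W[(W[...,2]>.088)&(W[...,2]<.1)&(W[...,1]<-.2)&(W[...,1]>-.29)]; print("knob",len(k))
cv2.imwrite("pics/m4.png",np.hstack([f,cv2.resize(s["frame"][200:350,20:200],(240,200)) if 0 else f[:, :0]]))
E
```

```text
t 7.35 pos [ 0.5547 -0.1252  0.1102] jaw -6.94 q [-12.6   7.    1.6  84.9  -0.2  84.3] F [ 1.3 -0.5  0.2] T [ 0.05 -0.01 -0.04] open 0.023
down [-0.005 -0.002 -1.   ] shift [0.0302 0.0002 0.0007] roll 0.001
w 3830
[ 0.5418 -0.1365  0.1168] [ 0.5667 -0.1116  0.1719] [ 0.5551 -0.1191  0.155 ]
0.11 60 [ 0.5467 -0.12    0.117 ] [ 0.565  -0.1125  0.12  ]
0.12 277 [ 0.5452 -0.1197  0.1205] [ 0.5651 -0.1123  0.1297]
0.13 359 [ 0.544  -0.1203  0.1304] [ 0.5652 -0.1123  0.1398]
0.14 441 [ 0.544  -0.1215  0.1402] [ 0.566  -0.1123  0.1497]
0.15 535 [ 0.5439 -0.1209  0.1503] [ 0.5657 -0.1122  0.1598]
0.16 2153 [ 0.5442 -0.1336  0.1611] [ 0.5651 -0.1128  0.1664]
s 805
[ 0.5049 -0.1705  0.1166] [ 0.6046 -0.0944  0.5099] [ 0.5899 -0.1455  0.3764]
0.11 15 [ 0.5564 -0.1349  0.1167] [ 0.5666 -0.1223  0.1198]
0.12 52 [ 0.5533 -0.1348  0.1206] [ 0.5681 -0.1173  0.1289]
0.13 5 [ 0.5532 -0.1358  0.1302] [ 0.5689 -0.1259  0.1351]
0.15 4 [ 0.5433 -0.1355  0.1502] [ 0.5558 -0.1329  0.1571]
0.16 4 [ 0.554  -0.1356  0.1606] [ 0.5584 -0.135   0.1643]
knob 341
```

View pics/w4.png

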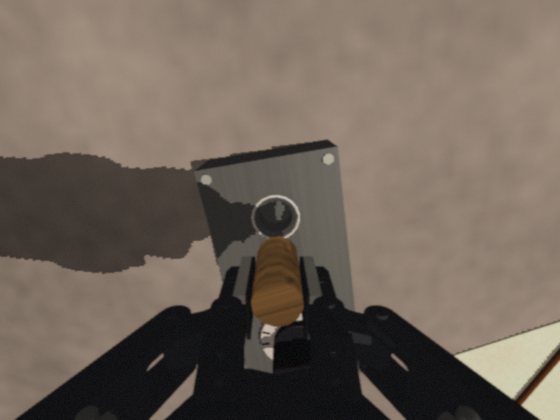

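The wrist view shows the cork held upright at (276,285), with the well ring at (276,217). I'll fit the ring with the same camera to get the relative offset.

```bash
cat >> h.py <<'E'
from scipy.optimize import least_squares
def circ(p):
    r=least_squares(lambda a:np.hypot(p[:,0]-a[0],p[:,1]-a[1])-a[2],[*p.mean(0)[:2],.014],loss="soft_l1",f_scale=.001); return r.x.round(4)
E
python3 - <<'E'
from h import *
W,f=wristcloud(); g=f.astype(int)
r=np.hypot(W[...,0]-.5546,W[...,1]+.126)
sat=g.max(-1)-g.min(-1)
m=(r<.03)&(abs(W[...,2]-.05)<.006)&(g.min(-1)>115)&(sat<40)
print("ring wrist",m.sum(),circ(W[m]),W[m][:,2].mean())
H=cv2.cvtColor(f,cv2.COLOR_BGR2HSV)
m=(H[...,0]<25)&(H[...,1]>100)&(W[...,2]>.162)&(W[...,2]<.168)&(r<.03)
hull=cv2.convexHull(W[m][:,:2].astype(np.float32)); print("cork top circle",cv2.minEnclosingCircle(hull),W[m].mean(0))
m=(H[...,0]<25)&(H[...,1]>100)&(W[...,2]<.158)&(W[...,2]>.11)&(r<.03)
for lo in(.117,.13,.145):
  p=W[m&(W[...,2]>lo)&(W[...,2]<lo+.013)]; a=least_squares(lambda a:np.hypot(p[:,0]-a[0],p[:,1]-a[1])-.012,[.555,-.125]).x; print(lo,a.round(4))
z=np.load("top0.npz");P=z["P"];f=z["f"].astype(int)
m=(np.hypot(P[...,0]-.5546,P[...,1]+.126)<.025)&(f.min(-1)>115)&(P[...,2]>.04); print("ring top",m.sum(),circ(P[m]))
rel(.5546,-.126,.08,-7)
E
```

```text
ring wrist 259 [ 0.5525 -0.126   0.0184] 0.051131438572383316
cork top circle ((0.5546113848686218, -0.12349569797515869), 0.012892620638012886) [ 0.55464952 -0.12233054  0.16515711]
0.117 [ 0.5542 -0.1241]
0.13 [ 0.5543 -0.1241]
0.145 [ 0.5544 -0.1241]
ring top 85 [ 0.5553 -0.1265  0.0185]
t 7.5 pos [ 0.5548 -0.1248  0.1101] jaw -6.87 q [-12.6   7.    1.6  84.9  -0.2  84.3] F [-0.5  0.  -0.4] T [-0.02  0.04  0.03] open 0.0234
down [-0.005 -0.002 -1.   ] shift [0.0301 0.0001 0.0012] roll 0.002
```

>>> apply_moves:
  commands:
    - [0.03, -0.001, 0.002, 0, -1]
    - [0.05, -0.001, 0.002, 0, -1]
    - [0.06, -0.001, 0.002, 0, -1]
    - [0.06, -0.001, 0.002, 0, -1]
    - [0.06, -0.001, 0.002, 0, -1]

```text
time: 8.0
ee_pos: [0.5536, -0.1265, 0.051]
tcp_rot: [-57.0, 89.7, -153.9]
wrist_force: [-0.2, -0.1, -0.2]
opening: 0.0231
```

```bash
python3 - <<'E'
from h import *
W,f=wristcloud(); g=f.astype(int)
r=np.hypot(W[...,0]-.5546,W[...,1]+.126)
m=(r<.03)&(abs(W[...,2]-.05)<.006)&(g.min(-1)>115)&(g.max(-1)-g.min(-1)<40)
p=W[m]; print("ring wrist",m.sum(),circ(p),p.min(0).round(4),p.max(0).round(4)); a=least_squares(lambda a:np.hypot(p[:,0]-a[0],p[:,1]-a[1])-.0184,[.554,-.126],loss="soft_l1",f_scale=.001).x; print("R fixed",a.round(4))
H=cv2.cvtColor(f,cv2.COLOR_BGR2HSV)
m=(H[...,0]<25)&(H[...,1]>100)&(W[...,2]<.096)&(W[...,2]>.05)&(r<.03)
p=W[m]; print(p[:,2].min(),least_squares(lambda a:np.hypot(p[:,0]-a[0],p[:,1]-a[1])-.012,[.555,-.125]).x.round(4))
rel(.5546,-.126,.08,-7)
cv2.imwrite("pics/w5.png",cv2.resize(f[140:400,130:430],None,fx=2,fy=2))
E
```

```text
ring wrist 190 [ 0.5523 -0.1267  0.019 ] [ 0.5411 -0.1186  0.0494] [ 0.5699 -0.1066  0.0529]
R fixed [ 0.5525 -0.126 ]
0.0502197315242282 [ 0.5532 -0.1258]
t 8.05 pos [ 0.5538 -0.1266  0.0513] jaw -6.84 q [-12.8   7.4  -4.4  78.4  -0.2  84.1] F [-0.4  0.3  0.4] T [ 0.02 -0.05 -0.02] open 0.0232
down [-0.004 -0.002 -1.   ] shift [-0.0287  0.0006 -0.0006] roll 0.003
```

View pics/w5.png

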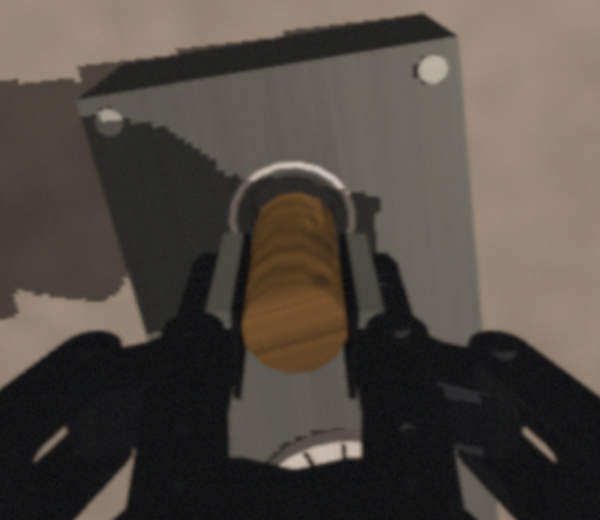

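The cork is over the ring, centred within about 1 mm. The ring arc spans (230–355, 165–230) with the cork midway, so I'll insert it gently.

>>> apply_moves:
  commands:
    - [0.006, -0.0005, 0, 0, -1]
    - [0.012, -0.0005, 0, 0, -1]
    - [0.018, -0.0005, 0, 0, -1]
    - [0.023, -0.0005, 0, 0, -1]
    - [0.026, -0.0005, 0, 0, -1]
    - [0.028, -0.0005, 0, 0, -1]
    - [0.028, -0.0005, 0, 0, -1]

```text
time: 8.75
ee_pos: [0.5531, -0.1267, 0.025]
tcp_rot: [-45.3, 89.8, -142.1]
wrist_force: [-6.9, 0.8, 13.2]
opening: 0.0228
```

```bash
python3 - <<'E'
from h import *
rel(.5546,-.126,.0223,-7)
W,f=wristcloud()
H=cv2.cvtColor(f,cv2.COLOR_BGR2HSV); r=np.hypot(W[...,0]-.5546,W[...,1]+.126)
m=(H[...,0]<25)&(H[...,1]>100)&(W[...,2]<.12)&(W[...,2]>.06)&(r<.03); q=W[m]; print(len(q),np.percentile(q[:,2],[50,90,95,99]).round(4))
E
```

```text
t 8.75 pos [ 0.5531 -0.1267  0.025 ] jaw -6.85 q [-12.8   7.9  -6.8  75.4  -0.2  84. ] F [-6.9  0.8 13.2] T [ 0.35  1.46 -0.  ] open 0.0228
down [-0.003 -0.003 -1.   ] shift [ 0.0027  0.0014 -0.0008] roll 0.003
2919 [0.0798 0.0807 0.081  0.0816]
```

Nearly home: the top reads 0.080 against an expected 0.077, with a side force in −x. I'll ease it +x and settle.

>>> apply_moves:
  commands:
    - [0, 0.001, 0, 0, -1]
    - [0.001, 0.0015, 0, 0, -1]
    - [0.003, 0.0015, 0, 0, -1]
    - [0.003, 0.0015, 0, 0, -1]

```text
time: 9.2
ee_pos: [0.5544, -0.1269, 0.0249]
tcp_rot: [-29.1, 89.8, -125.9]
wrist_force: [-13.3, 1.9, 26.6]
opening: 0.0231
```

```bash
cat >> h.py <<'E'
def corktop():
    W,f=wristcloud()
    H=cv2.cvtColor(f,cv2.COLOR_BGR2HSV); r=np.hypot(W[...,0]-.5546,W[...,1]+.126)
    m=(H[...,0]<25)&(H[...,1]>100)&(W[...,2]<.12)&(W[...,2]>.06)&(r<.03); q=W[m]; print("corktop",len(q),np.percentile(q[:,2],[50,90,95,99]).round(4))
    b=W[(abs(W[...,2]-.05)<.006)&(r<.06)&(r>.02)]; print("block",len(b),np.median(b[:,2]).round(4))
    t=q[q[:,2]>np.median(q[:,2])-.002]; A=np.c_[t[:,:2],np.ones(len(t))]; print("slope",np.linalg.lstsq(A,t[:,2],rcond=None)[0][:2].round(3), "ctr",((t.max(0)+t.min(0))/2).round(4))
E
python3 -c "
from h import *
rel(.5546,-.126,.0223,-7);corktop()"
```

```text
t 9.2 pos [ 0.5544 -0.1269  0.0249] jaw -6.85 q [-12.8   8.   -6.7  75.4  -0.2  84.1] F [-13.3   1.9  26.6] T [0.51 2.79 0.05] open 0.0231
down [-0.002 -0.003 -1.   ] shift [ 0.0026  0.0001 -0.0009] roll 0.003
corktop 2913 [0.0798 0.0807 0.081  0.0815]
block 20941 0.0505
slope [ 0.003 -0.017] ctr [ 0.554  -0.1256  0.0822]
```

The side force rose, so that was the wrong way. I'll back off the load and release, which lets the cork drop and settle freely.

>>> apply_moves:
  commands:
    - [-0.001, -0.0015, 0, 0, -1]
    - [-0.001, -0.0025, 0, 0, -1]
    - [-0.001, -0.0025, 0, 0, -1]
    - [-0.001, -0.0025, 0, 0, 0]
    - [-0.001, -0.0025, 0, 0, 0]
    - [-0.001, -0.0025, 0, 0, 0]
    - [-0.001, -0.0025, 0, 0, 0]

```text
time: 9.95
ee_pos: [0.5519, -0.1266, 0.0257]
tcp_rot: [-31.1, 89.8, -127.9]
wrist_force: [-0.2, -0.2, -0.2]
opening: 0.0426
```

```bash
python3 -c "
from h import *
rel(.5546,-.126,.0223,-7);corktop()"
```

```text
t 9.95 pos [ 0.5519 -0.1266  0.0257] jaw -6.85 q [-12.8   7.6  -7.   75.4  -0.2  84. ] F [-0.2 -0.2 -0.2] T [ 0.02 -0.02  0.03] open 0.0426
down [-0.002 -0.003 -1.   ] shift [ 0.0034  0.0026 -0.0009] roll 0.003
corktop 2586 [0.0772 0.0781 0.0783 0.0787]
block 21537 0.0505
slope [-0.002 -0.021] ctr [ 0.5512 -0.1255  0.0774]
```

The cork is released. Its top is now 26.7 mm above the block face and level, which means fully home. Lifting off and moving to the knob with the jaws turned to about 93°.

>>> apply_moves:
  commands:
    - [-0.04, 0, 0, 0, 0]
    - [-0.08, 0, 0, 0, 0]
    - [-0.095, 0, 0, -0.14, 0]
    - [-0.095, 0.01, 0.04, -0.28, 0]
    - [-0.095, 0.0214, 0.08, -0.42, 0]
    - [-0.095, 0.0214, 0.1147, -1.739, 0]
    - [-0.095, 0.0214, 0.1147, -1.739, 0]
    - [-0.095, 0.0214, 0.1147, -1.739, 0]
    - [-0.095, 0.0214, 0.1147, -1.739, 0]
    - [-0.095, 0.0214, 0.1147, -1.739, 0]
    - [-0.095, 0.0214, 0.1147, -1.739, 0]
    - [-0.095, 0.0214, 0.1147, -1.739, 0]

```text
time: 11.2
ee_pos: [0.5597, -0.2428, 0.121]
tcp_rot: [-116.9, 89.8, -129.2]
wrist_force: [-0.3, -0.5, 0.1]
opening: 0.0427
```

>>> apply_moves:
  commands:
    - [0, 0, 0, -0.45, 0]
    - [0, 0, 0, -0.45, 0]
    - [0, 0, 0, -0.45, 0]
    - [0, 0, 0, -0.45, 0]

```text
time: 11.6
ee_pos: [0.5597, -0.2428, 0.121]
tcp_rot: [-143.7, 89.8, -130.1]
wrist_force: [-1.3, -1.1, -0.0]
opening: 0.0424
```

```bash
python3 - <<'E'
from h import *
rel(.5595,-.243,.04,92.8)
W,f=wristcloud("w6.png")
m=(W[...,2]>.086)&(W[...,2]<.1)&(np.hypot(W[...,0]-.56,W[...,1]+.243)<.035)
k=W[m]; 
if len(k): print("bar",len(k),k.mean(0).round(4),cv2.minAreaRect(k[:,:2].astype(np.float32)))
s=cams.camera("scene");Q=cloud(s);k=Q[(Q[...,2]>.087)&(Q[...,2]<.098)&(np.hypot(Q[...,0]-.56,Q[...,1]+.243)<.035)]
if len(k): print("bar scene",len(k),k.mean(0).round(4),cv2.minAreaRect(k[:,:2].astype(np.float32)))
s=cams.camera("scene")["frame"]; cv2.imwrite("pics/m6.png",np.hstack([f[::1,:][:, 80:480],cv2.resize(s[220:350,40:190],(400,420))[:, :380]]))
E
```

```text
t 11.6 pos [ 0.5597 -0.2428  0.121 ] jaw 103.65 q [-23.3  12.4   9.   86.6  -0.2 -37. ] F [-1.3 -1.1 -0. ] T [ 0.05  0.   -0.05] open 0.0424
down [-0.002 -0.003 -1.   ] shift [ 0.081  0.    -0.   ] roll 0.189
bar 1183 [ 0.5559 -0.2437  0.0938] ((0.5578619241714478, -0.2432742714881897), (0.04380331560969353, 0.014048472046852112), 2.7959015369415283)
bar scene 182 [ 0.5631 -0.2431  0.0933] ((0.5601506233215332, -0.24265816807746887), (0.0448489785194397, 0.014171645976603031), 2.1662144660949707)
```

View pics/m6.png

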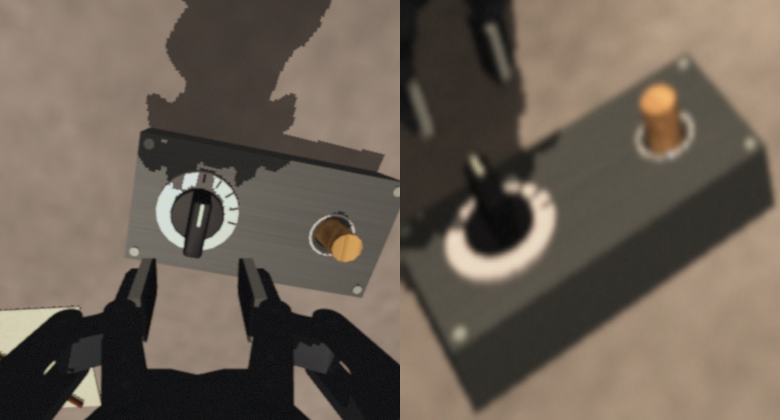

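Picture: the knob is at (200,212) with the jaws above it, and the seated cork is at (340,240) in the well. The bar centre is about (0.559, −0.243) at 2.5°. Squaring the jaws, then going down to pinch.

>>> apply_moves:
  commands:
    - [0, 0, 0, 0.1, 0]
    - [0, 0, 0, 0.19, 0]
    - [0.04, 0, 0, 0.19, 0]
    - [0.065, 0, 0, 0.19, 0]
    - [0.08, 0, 0, 0.19, 0]
    - [0.08, 0, 0, 0.19, 0]
    - [0.08, 0, 0, 0.19, -1]
    - [0.08, 0, 0, 0.19, -1]
    - [0.08, 0, 0, 0.19, -1]
    - [0.08, 0, 0, 0.19, -1]
    - [0.08, 0, 0, 0.19, -1]
  newtons: 60

```text
time: 12.85
ee_pos: [0.5604, -0.2434, 0.0429]
tcp_rot: [-89.6, 89.8, -87.2]
wrist_force: [-1.0, 1.2, 6.1]
opening: 0.0127
```

```bash
python3 -c "
from h import *
rel(.559,-.243,.04,92.6-72)"
```

```text
t 12.85 pos [ 0.5604 -0.2434  0.0429] jaw 92.38 q [-23.4  13.1   1.2  78.   -0.2 -25.8] F [-1.   1.2  6.1] T [0.14 0.2  0.05] open 0.0127
down [ 0.    -0.004 -1.   ] shift [ 0.0029  0.0005 -0.0014] roll 1.253
```

Pinched. Turning clockwise 72° gradually.

>>> apply_moves:
  commands:
    - [0, 0, 0, 0.12, -1]
    - [0, 0, 0, 0.24, -1]
    - [0, 0, 0, 0.36, -1]
    - [0, 0, 0, 0.48, -1]
    - [0, 0, 0, 0.6, -1]
    - [0, 0, 0, 0.72, -1]
    - [0, 0, 0, 0.84, -1]
    - [0, 0, 0, 0.96, -1]
    - [0, 0, 0, 1.06, -1]
    - [0, 0, 0, 1.16, -1]
    - [0, 0, 0, 1.22, -1]
    - [0, 0, 0, 1.25, -1]
  newtons: 60

```text
time: 14.05
ee_pos: [0.5593, -0.2449, 0.0429]
tcp_rot: [-36.9, 89.6, -106.3]
wrist_force: [-5.6, -8.1, -1.9]
opening: 0.0128
```

>>> apply_moves:
  commands:
    - [0, 0, 0, 0, -1]
    - [0, 0, 0, 0, -1]

```text
time: 14.25
ee_pos: [0.5592, -0.245, 0.043]
tcp_rot: [-37.7, 89.6, -107.1]
wrist_force: [-1.3, -1.4, -2.9]
opening: 0.0127
```

```bash
python3 - <<'E'
from h import *
rel(.559,-.243,.04,92.5-72)
W,f=wristcloud("w7.png"); s=cams.camera("scene"); t=cams.camera("top"); cv2.imwrite("pics/t7.png",t["frame"])
Q=cloud(s)
for n,X in(("w",W),("s",Q)):
  k=X[(X[...,2]>.075)&(X[...,2]<.0965)&(np.hypot(X[...,0]-.56,X[...,1]+.243)<.024)]; print(n,len(k))
cv2.imwrite("pics/m7.png",np.hstack([cv2.resize(f[140:420,140:420],(400,400)),cv2.resize(s["frame"][220:350,40:170],(400,400),interpolation=cv2.INTER_CUBIC)]))
E
```

```text
t 14.25 pos [ 0.5592 -0.245   0.043 ] jaw 20.57 q [-23.5  13.1   1.2  78.   -0.4  46. ] F [-1.3 -1.4 -2.9] T [-0.11  0.11  0.21] open 0.0127
down [-0.002 -0.007 -1.   ] shift [ 0.0029  0.0005 -0.002 ] roll 0.001
w 4080
s 279
```

View pics/m7.png

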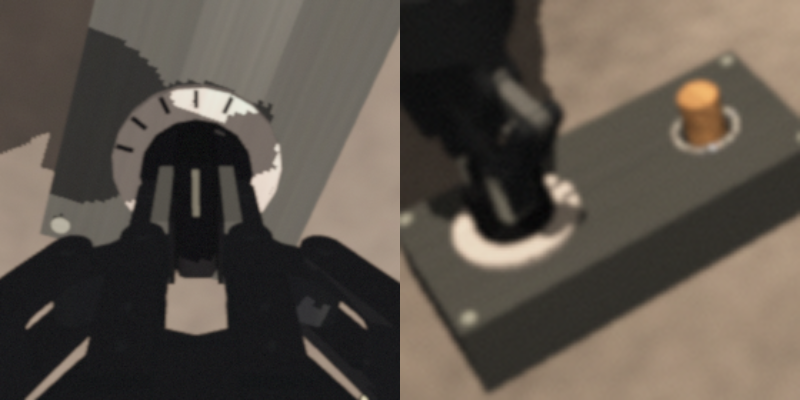

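The pointer line at x ≈ 196 lines up with the fourth of the five marks (196,98). Counting from home at the left, that is stop 3. The jaws turned 71.8° and the cork is still seated. Handing in.

```bash
python3 -c "
from h import *
o=bot.get_obs();print(o['time'],o['opening'],o['tcp_rot']);print(bot.job_done())"
```

```text
14.4 0.013087707135942683 [ -37.66371922   89.58214535 -107.08670348]
the job is handed in; nothing more can be done
None
```

The long cork is standing in the well, fully home and released. The knob is held in the gripper at the third stop, and the job was handed in at 14.4 s.

- **Cork:** after release its top read 26.7 mm above the block face and level, against 27 mm expected for a seated cork.
- **Knob:** the jaws turned 71.8° of the nominal 72°. In the last wrist picture the pointer lined up with the fourth of the five marks, which is stop 3. The moment about the knob axis was steady at about 0.2 N m, as the return spring should give there.
- **Bystanders:** I touched none of them, but took no separate check of the short cork, tumbler, bottle or look-alikes at the end.

**What disagreed or went wrong:**
- **Missed first grasp:** the real fingertips sit about 28 mm behind the reported TCP. The first grasp closed on air just above the cork, which did not move. I measured the offset with two cameras and corrected for it.
- **Wrong nudge during insertion:** one sideways correction raised the contact force to about 27 N. I backed it off before releasing the cork.
- **Camera spread:** the wrist and fixed cameras disagreed by about 2 mm on the well and knob positions.

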